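# Pop the zinc sleeve out of the stock rack

## Task

In the parts store, the green rack on the bench holds three sleeves sunk in push-to-release pockets. Press the yellow zinc-plated one in until it springs up, then take it out and stand it upright in the wooden tray. Leave the black sleeve and the paper-wrapped sleeve as they are in the rack.

Things in the scene. Friction and masses are not known exactly. Their poses are not given: they have to be found in the camera images.
- zinc_sleeve: Wanted: loose cylinder, shiny yellow, flat white plug in its top, 50 mm diameter, 50 mm tall, 0.25-0.35 kg. Origin: centre of its underside; z up; at the start x across the rack, y along it. Starts sunk in a rack pocket, top 2 mm above the rack (too little to grip), underside 27 mm above the bench. Once sprung up, underside 55 mm, top 105 mm above the bench: 30 mm stands out; lift straight up.
- black_sleeve: Bystander in another pocket, not to be pressed: black with red plug, same size and origin as the zinc one. All pockets work alike: the sleeve stands on a latched spring lift. Push its top down (it yields at 3 N, 6 N if pushed fast): the latch frees after about 5 mm, hard stop at 7 mm (20 N there is harmless). Then withdraw: in a second it rises to 28 mm above the start and stays.
- paper_sleeve: Bystander in the third pocket, not to be pressed: wrapped in brown paper, dark brown disc on top, same size and origin as the zinc one. The rack is a fixed green block, 90 mm wide, 290 mm long, its flat top 75 mm above the bench, with a row of three square pockets of 54 mm side, 95 mm centre to centre, each with its sleeve in the middle. Which sleeve is in which pocket varies.
- tray: Empty open tray of pale wood, fixed on the bench beside the rack: 170 x 170 mm outside, 35 mm high, walls and floor 8 mm thick, so 154 x 154 mm inside. Origin: centre of its underside, x and y along its sides, z up; inner floor 8 mm above the origin.

How it is judged (in metres and radians):
On the way, in this order (a step that is already met when the one before it is completed fails the run):
1. the zinc sleeve has been pressed in by 3.5 mm or more (height (world z) of zinc_sleeve below 0.0235 m).
2. the zinc sleeve has sprung up out of its pocket (height (world z) of zinc_sleeve above 0.049 m), for 0.1 s.
At the end, for the whole second after the job is handed in: The zinc sleeve stands on the tray's floor (underside under 13 mm above the tray's, centre within 55 mm of the tray's centre along each side), upright within 10 degrees and at rest; the black and paper-wrapped sleeves are within 10 mm of their starts, sunk in the rack (x of zinc_sleeve in the frame of tray between -0.055 and 0.055 m and y of zinc_sleeve in the frame of tray between -0.055 and 0.055 m and z of zinc_sleeve in the frame of tray below 0.013 m and angle between zinc_sleeve's own z axis and vertical below 0.175 rad and linear speed of zinc_sleeve below 0.02 m/s and distance of each of black_sleeve, paper_sleeve from where it was at the start of the episode below 0.01 m); the robot touches nothing.
It fails at once if the black sleeve is pressed out or moved by more than 10 mm (distance of black_sleeve from where it was at the start of the episode above 0.01 m).
It fails at once if the paper-wrapped sleeve is pressed out or moved by more than 10 mm (distance of paper_sleeve from where it was at the start of the episode above 0.01 m).
It also fails if it takes over 48 s, if anything falls off the work surface, if the arm or the gripper's body presses on something with over 40 N, if the wrist force passes 120 N, or if a joint passes its speed limit or range.

## Robot

A 6-joint arm with a two-finger parallel gripper is mounted at the origin on the work surface. World frame = base frame: x ahead of the robot, y to its left, z up, the work surface at z = 0. Lengths are in mm, angles in rad, forces in N, time in s.
With the tool pointing down it reaches from about 375 to 750 mm from the base axis. Payload 9 kg.
Tool frame: the origin (TCP) lies at the very end of the fingers, on their centre line; the grasp point (between the pads) lies manip.grip_point_offset behind it (manip.grip_point_offset is the distance from the TCP to the grasp point, in mm); z points along the fingers, y is the line along which they close (so a half turn about z gives the same grasp; the last joint's range is limited). The gripper opens to 85 mm and grips with 20 to 120 N. Pads are 22 mm wide; open, the fingers measure 114 mm over their backs; the gripper's body (76 mm by 85 mm) begins 54 mm behind the grasp point. The pads swing forward as they close: fully open they stand 13 mm farther back than shut.
Start: joints at [1.125, 0.104, 0.097, 1.564, 0, 1.353], TCP at [135.503, 584.53, 231.331] pointing down, gripper open.
Joint ranges: [-2.99, 2.99], [-0.84, 1.86], [-1.1, 1.16], [-1.84, 2.11], [-1.51, 1.56], [-3.14, 3.14]. Speed limits (rad/s): [2.22, 2.22, 2.57, 3.14, 3.14, 3.14].

## Interface

Orientations are given as a unit quaternion [x, y, z, w].
In Python, from workcell import manip gives the robot as it stands. The module is installed in compiled form; this text tells all that it offers.
- The arm moves only by the tool carry_out, never from a script. Its arguments are lists of equal length, an entry for each row: "grip": the finger opening in m, from 0 to 0.0854; "offset": the shift along the tool's x, y, z in m, a list of three; "rot": the turn, a rotation vector about the tool's x, y, z in degrees, a list of three. In form: {"grip": [grip, ...], "offset": [[x, y, z], ...], "rot": [[rx, ry, rz], ...]}. A call has 1 to 8 rows; each row shifts and turns the commanded pose from where the row before left it, along the tool's axes as they then stand; what a row does not reach is not made up. A row lasts 1/10 s, in which the tool goes at most 50 mm and 8.59 degrees, less where a joint would pass 70% of its speed; a pose out of reach is approached as far as the arm can. A call with a gripper value outside its range is refused whole. The fingers move at their own pace and stop on an object; the grip force is fixed at half the most. Time passes only in rows, so rows that do not move let the fingers close. It gives the time, the measured TCP pose, the force, the opening and the grip force at its end, in the units of the state.
- manip.get_obs(): the state, without advancing time (a new reading comes with each control period).
- manip.camera(name): name is "scene" or "top" or "wrist"; returns the picture (400x640x3 uint8, red, green, blue); there is no depth.
- manip.get_calibration(name): a dict with "fx", "fy", "cx", "cy" (pixels), "eye" and "orientation" of the camera in the world. Camera axes: x right, y down, z forward; pixel columns grow to the right and rows downward; lengths in mm; the calibration is good to about 2 mm. A picture is of the moment at which its call begins: read the wrist's pose just before it. get_calibration takes no time and is no camera call; for the wrist camera it gives the pose at the moment of the call.
- manip.job_done(): hands the job in; it is judged then, once.
The state is a dict: "clock": time; "joints": joint angles; "dq": joint speeds; "joint_torque": joint torques, N m; "tcp_pos": TCP position; "tool_rot": TCP orientation; "wrist_force": force on the tool from outside, world axes, zero at the start; "moment": the same for the moment, N m; "finger_gap": opening from 0.0 (shut) to 1.0 (fully open); "gripper_force": force on a finger pad.
Only numpy, scipy, OpenCV 4.12 (cv2) and the standard library are available. Lean on these libraries where they do the work, as an engineer would, in place of code of your own. Each camera call takes 0.05 s, during which the arm holds its last target. There are 200 camera calls.

## Working session

There is one attempt and no reset: what is moved stays moved. The work goes in short steps, Python scripts to look and compute and a tool call to move; the robot and the scene stay as the last step left them, time stands still between calls to the robot, and variables do not carry over. Pictures are saved under pics/ and viewed, at most 10 in all, crops included, and the job is handed in when it is done.

Besides the shell and the picture viewer there is one more tool, called after "Request:" as a command line: name --argument value ..., lists and objects as JSON in quotes. carry_out: Moves the arm, as the interface text tells. Its arguments: {"type":"object","properties":{"grip":{"type":"array"},"offset":{"type":"array"},"rot":{"type":"array"}},"required":["grip","offset","rot"]}

```bash
mkdir -p pics
cat > h.py <<'E'
import numpy as np,cv2
from scipy.spatial.transform import Rotation as R
from workcell import manip
def ray(c,uv):
    d=np.array([(uv[0]-c["cx"])/c["fx"],(uv[1]-c["cy"])/c["fy"],1.])
    o=np.array(c["orientation"]); M=R.from_quat(o).as_matrix() if o.size==4 else o.reshape(3,3)
    d=M@d; return np.array(c["eye"],float),d/np.linalg.norm(d)
def plane(c,uv,z):
    e,d=ray(c,uv); return e+d*(z-e[2])/d[2]
def tri(rs):
    A=sum(np.eye(3)-np.outer(d,d) for e,d in rs); b=sum((np.eye(3)-np.outer(d,d))@e for e,d in rs)
    p=np.linalg.solve(A,b); return p,[np.linalg.norm((np.eye(3)-np.outer(d,d))@(p-e)) for e,d in rs]
def snap(n,f):
    c=manip.get_calibration(n); im=cv2.cvtColor(manip.camera(n),cv2.COLOR_RGB2BGR); cv2.imwrite(f"pics/{f}.png",im); return c,im
E
python3 - <<'E'
from h import *
import json
o=manip.get_obs(); print(o["clock"],o["tcp_pos"],o["tool_rot"],o["wrist_force"],manip.grip_point_offset)
C={}
for n in("scene","top","wrist"):
    c,im=snap(n,n+"0"); C[n]={k:np.array(v).tolist() for k,v in c.items()}; print(n,C[n])
json.dump(C,open("c0.json","w"))
E
```

```text
0.0 [135.35167088 584.21607778 230.54273807] [ 1.13654212e-01  9.93520166e-01 -6.00019037e-04 -2.01113864e-04] [-0.37822339 -0.39296623  0.79012519] 18.700000000000003
scene {'fx': 425.1191930541613, 'fy': 425.1191930541613, 'cx': 315.06501201651054, 'cy': 202.6281222162873, 'eye': [776.5745407622314, 457.3561881230624, 739.4980395411393], 'orientation': [0.2612044261087614, 0.9206833205130852, -0.2799696055185298, -0.07570661197009661]}
top {'fx': 499.03708444546294, 'fy': 499.03708444546294, 'cx': 315.91580084381144, 'cy': 199.72268375343012, 'eye': [468.98676686614397, 26.478828015986156, 953.1942126819132], 'orientation': [-0.6973463084101361, 0.715540356319739, -0.01651917326956288, 0.03791096858518251]}
wrist {'fx': 300.16251645745353, 'fy': 300.16251645745353, 'cx': 317.6276450104989, 'cy': 197.7139554279685, 'eye': [66.51493524977629, 600.8172212725004, 373.9371351465995], 'orientation': [0.7748020888415413, 0.6162516235508922, 0.08729773093003447, 0.11088176483146808]}
```

View pics/top0.png

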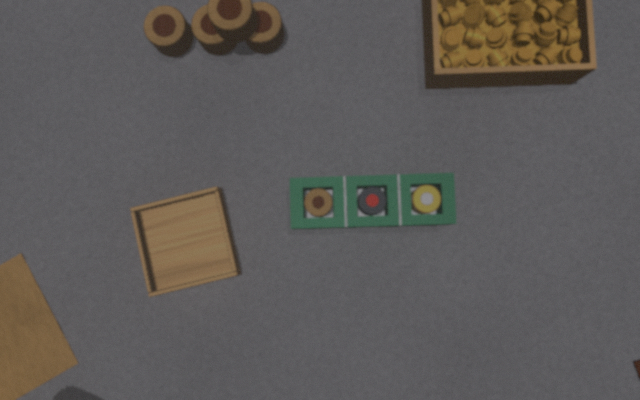

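View pics/scene0.png

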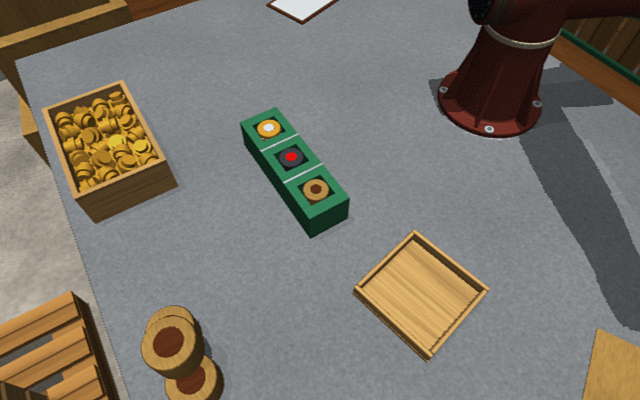

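View pics/wrist0.png

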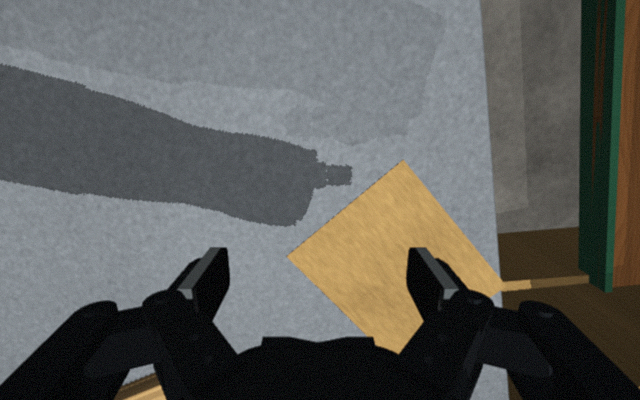

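The top view shows the paper sleeve at (318,202), black at (372,200), zinc at the right end (427,199), and the tray around (186,241). In the scene view zinc is at (269,128), black (291,157), paper (316,189) and the tray around (422,294). The wrist view shows only bench and a board.

```bash
cat > m.py <<'E'
from h import *
import json
C=json.load(open("c0.json"))
def comp(m,near,r):
    m=m.astype(np.uint8)*255; w=np.zeros_like(m); cv2.circle(w,near,r,255,-1); m&=w
    n,l,s,ce=cv2.connectedComponentsWithStats(m); i=1+np.argmax(s[1:,4]); return (l==i).astype(np.uint8)*255,s[i],ce[i]
near={"top":dict(z=(427,199),b=(372,200),p=(318,202),t=(186,241),r=(372,201)),"scene":dict(z=(269,128),b=(291,157),p=(316,189),t=(422,294),r=(293,170))}
P={}
for n in near:
    im=cv2.imread(f"pics/{n}0.png"); c=C[n]; H,S,V=cv2.split(cv2.cvtColor(im,cv2.COLOR_BGR2HSV).astype(int))
    N=near[n]
    plug=comp((S<90)&(V>130),N["z"],9); red=comp(((H<8)|(H>172))&(S>150)&(V>90),N["b"],15)
    yel=comp((H>15)&(H<35)&(S>110)&(V>100),N["z"],20)
    cnt=max(cv2.findContours(yel[0],0,2)[0],key=cv2.contourArea); el=cv2.fitEllipse(cnt)
    P[n]=dict(z=plug[2],b=red[2],ze=np.array(el[0]))
    print(n,"plug",plug[1],plug[2].round(1),"yel ellipse",np.round(el[0],1),np.round(el[1],1),"red",red[1],red[2].round(1))
    tr=comp((H>8)&(H<30)&(S>60)&(V>70),N["t"],85)
    q=cv2.minAreaRect(max(cv2.findContours(tr[0],0,1)[0],key=cv2.contourArea))
    hull=cv2.convexHull(max(cv2.findContours(tr[0],0,1)[0],key=cv2.contourArea))
    ap=cv2.approxPolyDP(hull,8,True)[:,0]; print("tray",tr[1],ap.tolist())
    g=(H>60)&(H<95)&(S>100); gm,gs,_=comp(g,N["r"],95); hg=cv2.convexHull(np.vstack([x for x in cv2.findContours(g.astype(np.uint8)*255*(cv2.circle(np.zeros(g.shape,np.uint8),N["r"],95,1,-1)),0,1)[0] if cv2.contourArea(x)>30]))
    print("rack",cv2.approxPolyDP(hg,4,True)[:,0].tolist())
    P[n]["tray"]=ap
for k in("z","ze","b"): 
    p,e=tri([ray(C[n],P[n][k]) for n in C if n!="wrist"]); print(k,p.round(1),np.round(e,1), "top@77",plane(C["top"],P["top"][k],77).round(1),"scene@77",plane(C["scene"],P["scene"][k],77).round(1))
for n in near: print(n,"tray corners @35",[plane(C[n],q,35)[:2].round(0).tolist() for q in P[n]["tray"]])
E
python3 m.py
```

```text
top plug [420 192  14  14 156] [426.5 198.3] yel ellipse [426.1 198.4] [26.1 27.3] red [367 195  10  10  69] [372.  199.9]
tray [ 130  187  110  110 8163] [[217, 187], [238, 273], [150, 296], [130, 209]]Traceback (most recent call last):
  File "m.py", line 21, in <module>
    g=(H>60)&(H<95)&(S>100); gm,gs,_=comp(g,N["r"],95); hg=cv2.convexHull(np.vstack([x for x in cv2.findContours(g.astype(np.uint8)*255*(cv2.circle(np.zeros(g.shape,np.uint8),N["r"],95,1,-1)),0,1)[0] if cv2.contourArea(x)>30]))
                                                                          ~~~~~~~~~^^^^^^^^^^^^^^^^^^^^^^^^^^^^^^^^^^^^^^^^^^^^^^^^^^^^^^^^^^^^^^^^^^^^^^^^^^^^^^^^^^^^^^^^^^^^^^^^^^^^^^^^^^^^^^^^^^^^^^^^^^^^^^^^^^^^^^^^^^^^^^^
    return _nx.concatenate(arrs, 0, dtype=dtype, casting=casting)
           ~~~~~~~~~~~~~~~^^^^^^^^^^^^^^^^^^^^^^^^^^^^^^^^^^^^^^^
ValueError: need at least one array to concatenate
```

```bash
sed -i 's/^    g=(H>60).*$/    g=(H>60)\&(H<100)\&(S>60); w=np.zeros(H.shape,np.uint8); cv2.circle(w,N["r"],95,1,-1); print("g",H[N["z"][1]-19,N["z"][0]],S[N["z"][1]-19,N["z"][0]]); hg=cv2.convexHull(cv2.findNonZero(cv2.morphologyEx(g.astype(np.uint8)*w,2,np.ones((3,3)))))/' m.py; python3 m.py
```

```text
top plug [420 192  14  14 156] [426.5 198.3] yel ellipse [426.1 198.4] [26.1 27.3] red [367 195  10  10  69] [372.  199.9]
tray [ 130  187  110  110 8163] [[217, 187], [238, 273], [150, 296], [130, 209]]
g 73 86
rack [[455, 222], [292, 228], [290, 179], [451, 173]]
scene plug [263 124  11   8  66] [268.2 127. ] yel ellipse [268.3 127.9] [17.  23.1] red [285 152  12   9  83] [290.6 156.2]
tray [ 353  229  137  133 9150] [[414, 229], [489, 288], [427, 361], [353, 294]]
g 76 74
rack [[346, 218], [310, 237], [249, 151], [240, 122], [276, 107], [348, 196]]
z [ 533.2 -140.9   75.9] [1.3 1.3] top@77 [ 534.2 -141.5   77. ] scene@77 [ 532.5 -139.1   77. ]
ze [ 533.2 -140.7   73.7] [1.3 1.3] top@77 [ 534.  -140.8   77. ] scene@77 [ 533.4 -136.8   77. ]
b [532.9 -45.6  76.2] [1.4 1.4] top@77 [534.  -46.3  77. ] scene@77 [532.  -44.1  77. ]
top tray corners @35 [[569.0, 237.0], [409.0, 200.0], [371.0, 363.0], [532.0, 401.0]]
scene tray corners @35 [[406.0, 205.0], [370.0, 368.0], [542.0, 407.0], [579.0, 252.0]]
```

The heights agree with the text: the zinc top measures 76 mm against 77, and zinc to black is 95 mm. Zinc is at about (533,-140.5), black at (533,-45.5), and the tray centre is near (471,301). I'm moving out with the fingers closed.

Request:
carry_out --grip '[0,0,0,0,0,0,0,0]' --offset '[[-0.04,-0.02,0],[-0.04,-0.02,0],[-0.04,-0.02,0],[-0.04,-0.02,0],[-0.04,-0.02,0],[-0.04,-0.02,0],[-0.04,-0.02,0],[-0.04,-0.02,0]]' --rot '[[0,0,0],[0,0,0],[0,0,0],[0,0,0],[0,0,0],[0,0,0],[0,0,0],[0,0,0]]'

```text
clock: 0.95
tcp_pos: [412.2, 354.9, 231.2]
tool_rot: [0.114, 0.994, 0.0, -0.0]
wrist_force: [0.2, 0.7, -0.1]
finger_gap: -0.004
gripper_force: 0.0
```

Request:
carry_out --grip '[0,0,0,0,0,0,0,0]' --offset '[[-0.02,-0.04,0],[-0.02,-0.04,0],[-0.02,-0.04,0],[-0.02,-0.04,0],[-0.02,-0.04,0],[-0.02,-0.04,0],[-0.02,-0.04,0],[-0.02,-0.04,0]]' --rot '[[0,0,0],[0,0,0],[0,0,0],[0,0,0],[0,0,0],[0,0,0],[0,0,0],[0,0,0]]'

```text
clock: 1.75
tcp_pos: [494.7, 6.7, 231.2]
tool_rot: [0.114, 0.994, 0.0, 0.0]
wrist_force: [1.4, 0.9, 0.6]
finger_gap: 0.002
gripper_force: 0.0
```

Run:
```python
from h import *
o=manip.get_obs(); print(o["clock"],o["tcp_pos"].round(1),o["tool_rot"],o["joints"].round(2),o["dq"].round(2))
c,im=snap("wrist","w1"); import pickle; pickle.dump(c,open("w1.pkl","wb")); 
M=R.from_quat(c["orientation"]).as_matrix(); 
for p in([533,-140.5,77],[533,-45.5,77],[471,301,8]):
    q=M.T@(np.array(p)-c["eye"]); print(q[:2]/q[2]*c["fx"]+[c["cx"],c["cy"]],q[2])
```

```text
1.75 [494.7   6.7 231.2] [1.13695511e-01 9.93515637e-01 5.26857655e-05 7.94229581e-05] [-0.25 -0.22 -0.21  1.57  0.   -0.02] [-0.85  0.25  0.22 -0.04 -0.   -0.84]
[192.80306221 246.11852903] 325.2002317852246
[277.49467197 227.70609331] 319.20633225018406
[560.87178598  93.51725857] 346.68833641815934
```

View pics/w1.png

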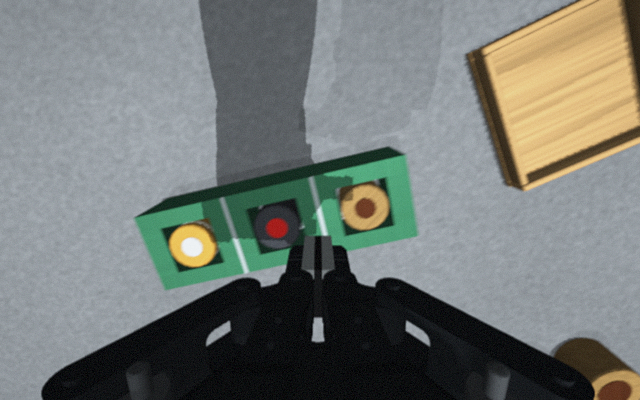

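Zinc's white plug is at (192,247), within 1 px of the predicted (193,246); black is at (277,228), paper (365,207), and the tray is at upper right. I'll move over zinc and descend.

Request:
carry_out --grip '[0,0,0,0,0,0,0,0]' --offset '[[-0.018,-0.034,0],[-0.018,-0.034,0],[-0.018,-0.034,0],[-0.017,-0.034,0],[0,0,0.04],[0,0,0.04],[0,0,0.04],[0,0,0]]' --rot '[[0,0,0],[0,0,0],[0,0,0],[0,0,0],[0,0,0],[0,0,0],[0,0,0],[0,0,0]]'

```text
clock: 2.6
tcp_pos: [529.6, -138.1, 105.4]
tool_rot: [0.114, 0.993, 0.002, -0.004]
wrist_force: [-0.5, 0.1, 0.8]
finger_gap: 0.001
gripper_force: 0.0
```

Run:
```python
from h import *
o=manip.get_obs(); print(o["clock"],o["tcp_pos"].round(1),o["wrist_force"].round(1))
import pickle
c2,im=snap("wrist","w2"); c1=pickle.load(open("w1.pkl","rb"))
def find(im,near,r):
    h,s,v=cv2.split(cv2.cvtColor(im,cv2.COLOR_BGR2HSV)); w=np.zeros(h.shape,np.uint8); cv2.circle(w,near,r,1,-1)
    m=((s<60)&(v>190)).astype(np.uint8)*w; n,l,st,ce=cv2.connectedComponentsWithStats(m)
    if n<2: return None
    i=1+np.argmax(st[1:,4]); print(st[i],ce[i]); return ce[i]
M=R.from_quat(c2["orientation"]).as_matrix(); q=M.T@(np.array([533,-140.5,77])-c2["eye"]); n2=q[:2]/q[2]*c2["fx"]+[c2["cx"],c2["cy"]]; print("pred",n2)
a=find(cv2.imread("pics/w1.png"),(192,247),14); print("w1@77",plane(c1,a,77))
```

```text
2.6 [ 529.6 -138.1  105.4] [-0.5  0.1  0.8]
pred [314.32157123 236.42855786]
[181 238  22  19 322] [191.57453416 246.6863354 ]
w1@77 [ 533.33779626 -142.02541562   77.        ]
```

View pics/w2.png

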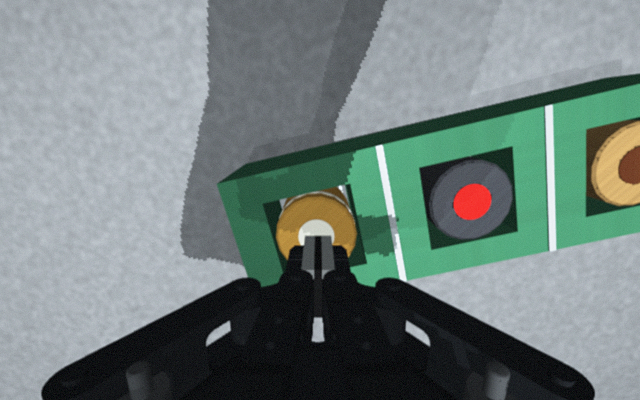

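The tips are over zinc's plug, which sits at about (316,235); black is well clear at (473,202). I'll settle and approach.

Request:
carry_out --grip '[0,0,0,0,0,0]' --offset '[[0,0,0],[0,0,0],[0,0,0.01],[0,0,0.01],[0,0,0],[0,0,0]]' --rot '[[0,0,0],[0,0,0],[0,0,0],[0,0,0],[0,0,0],[0,0,0]]'

```text
clock: 3.25
tcp_pos: [532.8, -139.8, 90.8]
tool_rot: [0.114, 0.994, 0.0, -0.0]
wrist_force: [0.3, 0.0, 0.3]
finger_gap: -0.002
gripper_force: 0.0
```

Now 13 mm to contact, then about 6.5 mm of press, in slow rows.

Request:
carry_out --grip '[0,0,0,0,0,0,0,0]' --offset '[[0,-0.001,0.005],[0,0,0.005],[0,0,0.002],[0,0,0.002],[0,0,0.002],[0,0,0.002],[0,0,0.002],[0,0,0]]' --rot '[[0,0,0],[0,0,0],[0,0,0],[0,0,0],[0,0,0],[0,0,0],[0,0,0],[0,0,0]]'

```text
clock: 4.05
tcp_pos: [532.8, -140.9, 71.3]
tool_rot: [0.114, 0.994, 0.0, -0.0]
wrist_force: [-2.0, -0.2, 2.3]
finger_gap: -0.003
gripper_force: 1.5
```

Request:
carry_out --grip '[0,0,0]' --offset '[[0,0,0.001],[0,0,0.0005],[0,0,0]]' --rot '[[0,0,0],[0,0,0],[0,0,0]]'

```text
clock: 4.35
tcp_pos: [533.0, -141.0, 70.1]
tool_rot: [0.114, 0.994, -0.0, 0.0]
wrist_force: [-3.6, 1.3, 6.1]
finger_gap: -0.001
gripper_force: 2.9
```

The force is climbing at 70.1 mm, near the hard stop. Withdrawing and opening.

Request:
carry_out --grip '[0,0,0,0.085,0.085,0.085,0.085,0.085]' --offset '[[0,0,-0.02],[0,0,-0.03],[0,0,-0.03],[0,0,0],[0,0,0],[0,0,0],[0,0,0],[0,0,0]]' --rot '[[0,0,0],[0,0,0],[0,0,0],[0,0,0],[0,0,0],[0,0,0],[0,0,0],[0,0,0]]'

```text
clock: 5.15
tcp_pos: [532.5, -140.7, 148.7]
tool_rot: [0.114, 0.994, 0.0, -0.001]
wrist_force: [-0.6, -0.7, 0.6]
finger_gap: 0.843
gripper_force: 0.0
```

Request:
carry_out --grip '[0.085,0.085,0.085,0.085,0.085]' --offset '[[0,0,0],[0,0,0],[0,0,0],[0,0,0],[0,0,0]]' --rot '[[0,0,0],[0,0,0],[0,0,0],[0,0,0],[0,0,0]]'

```text
clock: 5.65
tcp_pos: [532.9, -140.9, 149.8]
tool_rot: [0.114, 0.994, 0.0, 0.0]
wrist_force: [-0.3, 0.7, -0.5]
finger_gap: 0.994
gripper_force: 0.0
```

Run:
```python
from h import *
o=manip.get_obs(); print(o["clock"],o["tcp_pos"].round(1),o["wrist_force"].round(1),o["finger_gap"])
c,im=snap("wrist","w3"); cs,ims=snap("scene","s3")
M=R.from_quat(c["orientation"]).as_matrix()
for z in(77,105):
    q=M.T@(np.array([533,-141,z])-c["eye"]); n2=q[:2]/q[2]*c["fx"]+[c["cx"],c["cy"]]; print("pred",z,n2)
    M2=R.from_quat(cs["orientation"]).as_matrix();q=M2.T@(np.array([533,-141,z])-cs["eye"]); print("scene",q[:2]/q[2]*cs["fx"]+[cs["cx"],cs["cy"]])
h,s,v=cv2.split(cv2.cvtColor(im,cv2.COLOR_BGR2HSV)); w=np.zeros(h.shape,np.uint8); cv2.circle(w,(int(n2[0]),int(n2[1])),45,1,-1)
m=((s<60)&(v>170)).astype(np.uint8)*w; n,l,st,ce=cv2.connectedComponentsWithStats(m); i=1+np.argmax(st[1:,4]); print(st[i],ce[i]); print([plane(c,ce[i],z).round(1) for z in(77,105)])
```

```text
5.65 [ 532.9 -140.9  149.8] [-0.3  0.7 -0.5] 0.9941468535140341
pred 77 [317.007537   207.78182354]
scene [267.60977899 126.56766706]
pred 105 [316.91834795 220.86137511]
scene [266.26440438 117.0695473 ]
[303 205  33  30 790] [318.98987342 219.63164557]
[array([ 542.6, -141.7,   77. ]), array([ 532.5, -139.5,  105. ])]
```

View pics/w3.png

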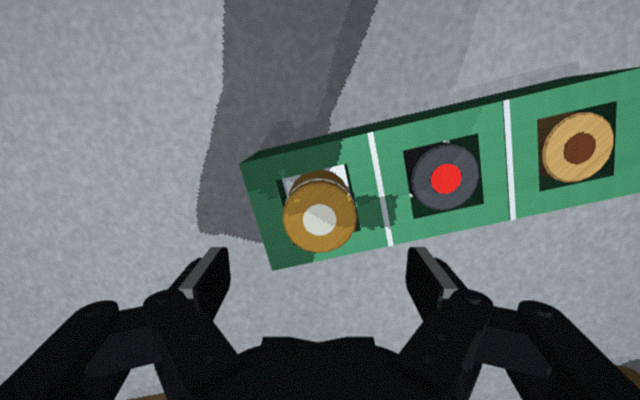

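Zinc has sprung up: its plug is at (319,220), and the predicted pixel for a 105 mm top is (317,221). The others are still sunk. Descending to grip.

Request:
carry_out --grip '[0.085,0.085,0.085,0.085]' --offset '[[0,0.0005,0.03],[0,0,0.03],[0,0,0.01],[0,0,0]]' --rot '[[0,0,0],[0,0,0],[0,0,0],[0,0,0]]'

```text
clock: 6.15
tcp_pos: [532.0, -139.9, 78.4]
tool_rot: [0.114, 0.994, 0.001, -0.001]
wrist_force: [0.1, 0.5, 0.1]
finger_gap: 0.995
gripper_force: 0.0
```

Request:
carry_out --grip '[0.04,0.04,0.04,0.04,0.04,0.04,0.04,0.04]' --offset '[[0,0,0],[0,0,0],[0,0,0],[0,0,0],[0,0,0],[0,0,0],[0,0,0],[0,0,0]]' --rot '[[0,0,0],[0,0,0],[0,0,0],[0,0,0],[0,0,0],[0,0,0],[0,0,0],[0,0,0]]'

```text
clock: 6.95
tcp_pos: [533.1, -140.6, 79.9]
tool_rot: [0.114, 0.994, -0.0, 0.0]
wrist_force: [2.3, -0.9, 2.3]
finger_gap: 0.559
gripper_force: 64.4
```

Request:
carry_out --grip '[0.04,0.04,0.04,0.04,0.04,0.04,0.04,0.04]' --offset '[[0,0,-0.005],[0,0,-0.01],[0,0,-0.015],[0,0,-0.015],[0,0,-0.015],[0,0,-0.02],[0,0,-0.02],[0,0,0]]' --rot '[[0,0,0],[0,0,0],[0,0,0],[0,0,0],[0,0,0],[0,0,0],[0,0,0],[0,0,0]]'

```text
clock: 7.75
tcp_pos: [534.5, -141.3, 183.8]
tool_rot: [0.114, 0.994, -0.001, 0.002]
wrist_force: [0.5, -0.5, -2.7]
finger_gap: 0.559
gripper_force: 64.1
```

Run:
```python
from h import *
import json
C=json.load(open("c0.json")); o=manip.get_obs(); print(o["tcp_pos"].round(1),o["gripper_force"])
# tray: inner/outer rim centre from two views of rim corners (approx hull corners, scene's near corner excluded), triangulated
T={"top":[[130,209],[217,187],[238,273],[150,296]],"scene":[[427,361],[489,288],[414,229],[353,294]]}
# match by nearest on z=35
ps=[(n,plane(C["top"],n,35)[:2]) for n in T["top"]]
for n,p in ps:
    m=min(T["scene"],key=lambda q:np.linalg.norm(plane(C["scene"],q,35)[:2]-p)); t,e=tri([ray(C["top"],n),ray(C["scene"],m)]); print(n,m,t.round(0),np.round(e,1))
c,im=snap("wrist","w4"); print(c["eye"])
```

```text
[ 534.5 -141.3  183.8] 64.07831623451784
[130, 209] [427, 361] [535. 406.  18.] [1.7 1.7]
[217, 187] [353, 294] [571. 244.   8.] [0.6 0.6]
[238, 273] [414, 229] [407. 202.  32.] [3.1 3.1]
[150, 296] [489, 288] [369. 366.  30.] [2.1 2.1]
[ 464.93099059 -124.4893279   326.73204865]
```

View pics/w4.png

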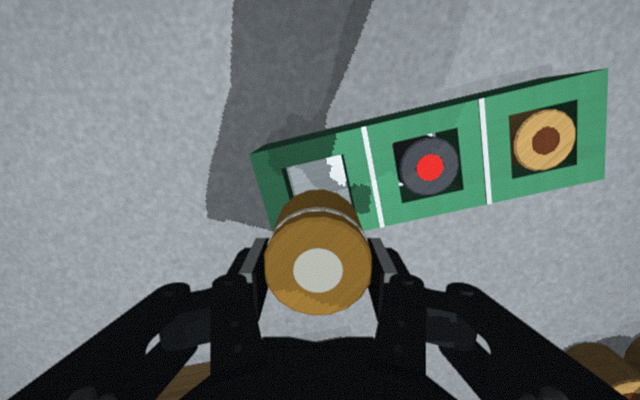

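The sleeve is held upright (plug at (318,270)), with black and paper still sunk. The tray rim gives a centre of about (470,303) and a height of 30–32 mm. Carrying it over.

Request:
carry_out --grip '[0.04,0.04,0.04,0.04,0.04,0.04,0.04,0.04]' --offset '[[0.012,0.03,0],[0.012,0.03,0],[0.012,0.03,0],[0.012,0.03,0],[0.012,0.03,0],[0.012,0.03,0],[0.012,0.03,0],[0.012,0.03,0]]' --rot '[[0,0,0],[0,0,0],[0,0,0],[0,0,0],[0,0,0],[0,0,0],[0,0,0],[0,0,0]]'

```text
clock: 8.6
tcp_pos: [492.8, 116.3, 178.7]
tool_rot: [0.114, 0.994, -0.0, -0.001]
wrist_force: [-1.2, 0.3, -2.4]
finger_gap: 0.562
gripper_force: 64.0
```

Request:
carry_out --grip '[0.04,0.04,0.04,0.04,0.04,0.04,0.04,0.04]' --offset '[[0.011,0.03,0],[0.011,0.03,0],[0.011,0.03,0],[0.011,0.03,0],[0.011,0.03,0],[0.011,0.028,0],[0,0,0],[0,0,0]]' --rot '[[0,0,0],[0,0,0],[0,0,0],[0,0,0],[0,0,0],[0,0,0],[0,0,0],[0,0,0]]'

```text
clock: 9.4
tcp_pos: [468.9, 303.5, 178.7]
tool_rot: [0.113, 0.994, -0.0, -0.001]
wrist_force: [1.1, 0.1, -3.4]
finger_gap: 0.558
gripper_force: 64.1
```

Run:
```python
from h import *
o=manip.get_obs(); print(o["clock"],o["tcp_pos"].round(1),o["gripper_force"],o["finger_gap"])
c,im=snap("wrist","w5"); ct,it=snap("top","t5")
h,s,v=cv2.split(cv2.cvtColor(im,cv2.COLOR_BGR2HSV)); w=np.zeros(h.shape,np.uint8); cv2.circle(w,(318,270),60,1,-1)
m=((s<60)&(v>150)).astype(np.uint8)*w; n,l,st,ce=cv2.connectedComponentsWithStats(m); i=1+np.argmax(st[1:,4]); print("plug",st[i],ce[i])
z=o["tcp_pos"][2]+25; print(plane(c,ce[i],z).round(1))
e,d=ray(c,ce[i]); t=o["tcp_pos"]; # height of plug where ray meets the tool axis
k=np.dot((t-e)[:2],d[:2])/np.dot(d[:2],d[:2]); print("on axis",(e+k*d).round(1))
M=R.from_quat(c["orientation"]).as_matrix()
a=np.array([.974,.226]);b=np.array([-.226,.974])
for zz,hw in((35,85),(8,77)):
  for sx,sy in((-1,-1),(-1,1),(1,1),(1,-1)):
    p=np.r_[np.array([470,303])+hw*(sx*a+sy*b),zz]; q=M.T@(p-c["eye"]); print(zz,(q[:2]/q[2]*c["fx"]+[c["cx"],c["cy"]]).round(0))
```

```text
9.4 [468.9 303.5 178.7] 64.05838017119095 0.5578944885232615
plug [ 293  248   50   44 1695] [317.47256637 269.99056047]
[465.9 304.6 203.7]
on axis [469.  303.9 198.2]
35 [197. 147.]
35 [362.  61.]
35 [428. 224.]
35 [281. 288.]
8 [218. 147.]
8 [353.  78.]
8 [410. 212.]
8 [287. 267.]
```

View pics/w5.png

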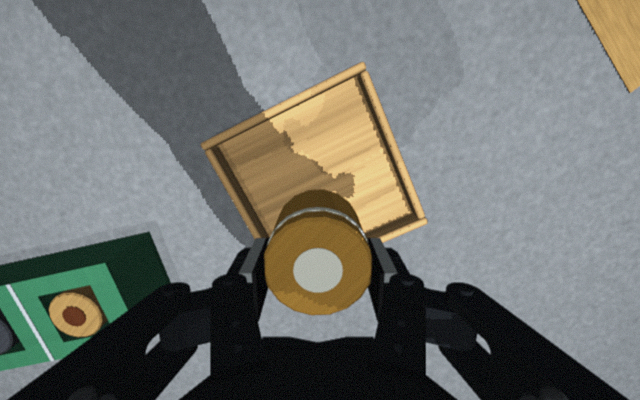

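Tray rim corners are at (203,147), (363,64) and (426,221), within a few pixels of the prediction for centre (470,303); the sleeve is over the tray. Lowering.

Request:
carry_out --grip '[0.04,0.04,0.04,0.04,0.04,0.04,0.04,0.04]' --offset '[[0,0,0.02],[0,0,0.03],[0,0,0.03],[0,0,0.03],[0,0,0.015],[0,0,0.007],[0,0,0],[0,0,0]]' --rot '[[0,0,0],[0,0,0],[0,0,0],[0,0,0],[0,0,0],[0,0,0],[0,0,0],[0,0,0]]'

```text
clock: 10.3
tcp_pos: [470.6, 303.5, 49.3]
tool_rot: [0.114, 0.994, 0.0, 0.001]
wrist_force: [0.5, 0.4, -2.8]
finger_gap: 0.562
gripper_force: 64.0
```

Request:
carry_out --grip '[0.04,0.04,0.04,0.04]' --offset '[[0,0,0.003],[0,0,0.003],[0,0,0.003],[0,0,0]]' --rot '[[0,0,0],[0,0,0],[0,0,0],[0,0,0]]'

```text
clock: 10.7
tcp_pos: [469.3, 303.2, 38.4]
tool_rot: [0.114, 0.994, -0.0, -0.0]
wrist_force: [-0.3, 1.0, -2.5]
finger_gap: 0.561
gripper_force: 64.0
```

Request:
carry_out --grip '[0.04,0.04,0.04,0.04]' --offset '[[0,0,0.002],[0,0,0.002],[0,0,0],[0,0,0]]' --rot '[[0,0,0],[0,0,0],[0,0,0],[0,0,0]]'

```text
clock: 11.1
tcp_pos: [469.8, 303.4, 35.2]
tool_rot: [0.114, 0.994, 0.0, 0.0]
wrist_force: [-1.7, -1.6, 4.0]
finger_gap: 0.561
gripper_force: 64.7
```

Force went from -2.5 N to +4 N at TCP 35 mm, so it has touched the floor. Releasing.

Request:
carry_out --grip '[0.07,0.07,0.08,0.08,0.08,0.08]' --offset '[[0,0,0],[0,0,0],[0,0,0],[0,0,0],[0,0,0],[0,0,0]]' --rot '[[0,0,0],[0,0,0],[0,0,0],[0,0,0],[0,0,0],[0,0,0]]'

```text
clock: 11.7
tcp_pos: [469.6, 303.3, 34.8]
tool_rot: [0.114, 0.994, 0.0, -0.0]
wrist_force: [0.1, 0.4, 0.5]
finger_gap: 0.937
gripper_force: 0.0
```

Request:
carry_out --grip '[0.08,0.08,0.08,0.08,0.08,0.08,0.08,0.08]' --offset '[[0,0,-0.01],[0,0,-0.02],[0,0,-0.03],[0,0,-0.03],[0,0,-0.03],[0,0,-0.03],[0,0,0],[0,0,0]]' --rot '[[0,0,0],[0,0,0],[0,0,0],[0,0,0],[0,0,0],[0,0,0],[0,0,0],[0,0,0]]'

```text
clock: 12.5
tcp_pos: [470.2, 303.5, 186.0]
tool_rot: [0.114, 0.994, 0.0, 0.001]
wrist_force: [0.1, -0.2, -0.2]
finger_gap: 0.941
gripper_force: 0.0
```

Run:
```python
from h import *
o=manip.get_obs(); print(o["clock"],o["tcp_pos"].round(1),o["wrist_force"].round(1),o["gripper_force"])
c,im=snap("wrist","w6"); cs,ims=snap("scene","s6")
M=R.from_quat(c["orientation"]).as_matrix(); q=M.T@(np.array([470,303,58])-c["eye"]); n2=q[:2]/q[2]*c["fx"]+[c["cx"],c["cy"]]
h,s,v=cv2.split(cv2.cvtColor(im,cv2.COLOR_BGR2HSV)); w=np.zeros(h.shape,np.uint8); cv2.circle(w,(int(n2[0]),int(n2[1])),40,1,-1)
m=((s<60)&(v>140)).astype(np.uint8)*w; n,l,st,ce=cv2.connectedComponentsWithStats(m); i=1+np.argmax(st[1:,4]); print("pred",n2,"plug",st[i],ce[i],plane(c,ce[i],58).round(1))
cv2.imwrite("pics/v6.png",np.hstack([im[60:340,130:510],ims[80:360,200:500]]))
```

```text
12.5 [470.2 303.5 186. ] [ 0.1 -0.2 -0.2] 0.0
pred [316.43239096 189.01726254] plug [306 175  24  23 427] [317.19906323 186.38173302] [467.7 304.3  58. ]
```

View pics/v6.png

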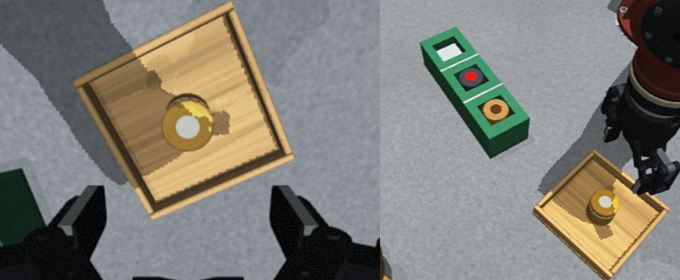

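The sleeve stands upright in the middle of the tray, with its plug at (317,186) in the wrist view, which casts to (468,304) at a 58 mm top. Black and paper are still sunk, and the gripper is clear.

```bash
python3 -c "
from workcell import manip; print(manip.job_done())"
```

```text
the job is handed in; nothing more can be done
None
```

The zinc sleeve was pressed, sprung up, and now stands upright near the centre of the tray; the black and paper-wrapped sleeves are still sunk in the rack, and the job is handed in (no verdict was returned).

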